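# Pluck the teardrop accent from its pocket tray and set it on its outline

## Robot

A 7-joint arm with a two-finger parallel gripper is mounted at the origin on a cart in front of the work surface, level with it; the furniture and walls round the work are solid. World frame = base frame: x ahead of the robot, y to its left, z up, the work surface at z = 0. Lengths are in mm, angles in rad, forces in N, time in s.
With the tool pointing down it reaches from about 400 to 750 mm from the base axis. Payload 19.5 kg.
Tool frame: the origin (TCP) lies midway between the tips of the shut fingers; the grasp point (between the pads) lies 19 mm behind it; z points along the fingers, x is the direction in which the jaws open and shut, and the axes are right-handed (so a half turn about z gives the same grasp; the last joint's range is limited). The gripper opens to 85 mm and grips with 20 to 120 N. Pads are 22 mm wide; open, the fingers measure 114 mm over their backs; the gripper's body (76 mm by 85 mm) begins 54 mm behind the grasp point. The pads swing forward as they close: fully open they stand 13 mm farther back than shut.
Start: joints at [-1.239, 0.707, -0.028, 1.485, 0.022, 0.951, -0.075], TCP at [209.949, 535.269, 204.868] pointing down, gripper open.
Joint ranges: [-2.71, 2.71], [-0.32, 2.16], [-1.57, 1.52], [0, 2.45], [-1.46, 4.6], [0, 2.02], [-2.83, 2.83]. Speed limits (rad/s): [1.89, 1.89, 2.57, 2.57, 3.01, 3.01, 3.01].

## Interface

Orientations are given as a unit quaternion [x, y, z, w].
In Python, from station import arm gives the robot as it stands. The module is installed in compiled form; this text tells all that it offers.
- The arm moves only by the tool jog_arm, never from a script. Its argument "targets" is one flat list of numbers, 7 for each row, row after row: the shift along the tool's x, y, z as a fraction of full scale, then the turn, a rotation vector about the tool's x, y, z as a fraction of full scale, then the closure, from 0 (fully open) to 1 (shut). In form: [dx, dy, dz, rx, ry, rz, jaw, dx, dy, dz, rx, ry, rz, jaw, ...]. A call has 1 to 12 rows; each row shifts and turns the pose as measured when the row begins, along the tool's axes as they then stand; what a row does not reach is not made up. Full scale, the value 1, is 0.04 m for a shift and pi/2 rad for a turn. A row lasts 1/8 s, in which the tool goes at most 62.5 mm and 10.7 degrees, less where a joint would pass 70% of its speed; a pose out of reach is approached as far as the arm can. A call with a number of a shift or a turn outside -1 to 1 is refused whole. A call with a gripper value outside its range is refused whole. The fingers move at their own pace and stop on an object; "force" is the grip in N (left out, the last holds). Time passes only in rows, so rows that do not move let the fingers close. It gives the time, the measured TCP pose, the force and the opening at its end, in the units of the state.
- arm.observe(): the state, without advancing time (a new reading comes with each control period).
- arm.grab_frame(name): name is "side" or "top"; returns a dict with "img" (480x640x3 uint8, red, green, blue), "depth" (480x640 float32, mm along the optical axis (not along the pixel's ray), 0 where there is no reading), "fx", "fy", "cx", "cy" (pixels), "world_to_cam" (4x4, takes a point from world to camera coordinates). Camera axes: x right, y down, z forward; pixel columns grow to the right and rows downward; lengths in mm; the calibration is good to about 2 mm. A picture is of the moment at which its call begins.
- arm.close_job(): hands the job in, once; it reports no verdict.
The state is a dict: "time": time; "joint_pos": joint angles; "joint_vel": joint speeds; "effort": joint torques, N m; "position": TCP position; "tcp_rot": TCP orientation; "force": force on the tool from outside, world axes, zero at the start; "moment": the same for the moment, N m; "width": finger opening in mm.
Only numpy, scipy, OpenCV 4.12 (cv2) and the standard library are available. Lean on these libraries where they do the work, as an engineer would, in place of code of your own. Each camera call takes 0.05 s, during which the arm holds its last target.

## Task

Turn the keeper bar of the blue pocket tray crossways so that both pockets are free, and leave it so. Then pluck the teardrop-shaped sign accent out of its pocket and set it down gently, not dropped, standing upright with its green face up, squarely on the printed teardrop outline of the white board, its narrow end at the outline's narrow end. Leave the round accent in its pocket, and do not disturb the tape roll, the sanding block or the pliers.

Things in the scene. Friction and masses are not known exactly. Their poses are not given: they have to be found in the camera images.
- tray: Fixed blue pocket tray, 110 (x) x 240 (y) x 20 mm high. Origin: centre of its underside. Two equal pockets, 51 mm (x) by 78 mm (y) and 16 mm deep (floor 4 mm above the origin), centred at y = +68 and y = -68 mm on x = 0. A steel post of 18 mm diameter stands between them at x = y = 0 and carries the keeper bar.
- keeper (a joint): Angle of the keeper bar about the post (rad): 0 = along the tray's y, over both pockets, so that the accents cannot be lifted; positive = anticlockwise seen from above. Starts within 0.25 of 0. Turns either way to stops at -1.65 and +1.65 and stays where left (friction about 0.05 N m). Near +1.57 or -1.57 it lies crossways and both pockets are free.
- keeper_grip (a point): Centre of the orange wing grip on the keeper bar, on the turning axis, 69 mm above the table. Its y axis runs along the bar and turns with it. The wing is 46 mm long (along the bar), 14 mm thick (x) and 18 mm high, its top 78 mm above the table. The aluminium bar below it is 198 mm long, 18 mm wide and lies 54 to 60 mm above the table.
- teardrop_center (a point): Centre, half-way up, of the loose teardrop-shaped accent (cream-gold sides, green top, about 46 g): 68 mm long (x), 42 mm wide (y), 48 mm high. Narrow end at -x; widest, with nearly parallel sides, at x = +5 to +15 mm: grasp there across y. Starts upright in either pocket, its x along the tray's +y within 3 degrees, its top 52 mm above the table, 32 mm of it standing above the tray.
- teardrop_point (a point): Point at the narrow end of the teardrop accent, half-way up (34 mm from its centre along its -x).
- round_dot_center (a point): Centre, half-way up, of the loose round sign accent (cream-gold side, green top face), 46 mm diameter, 48 mm high, standing in the other pocket. It stays there.
- outline_center (a point): Centre of the black printed teardrop outline on the top face of the fixed white board (160 x 120 x 3 mm; top face 3 mm above the table). The outline has the accent's shape and is 1 mm larger all round. Its x and y axes are those of an accent that stands rightly on it; its narrow end is at -x. Set down rightly, the accent's centre is 24 mm above this point.
- outline_point (a point): The narrow end of the printed outline, 34 mm from its centre along -x.
- tape_roll: Bystander: loose cream masking tape roll, 104 mm diameter, 25 mm high, flat on the table beyond the board. Origin: centre of its underside.
- sanding_block: Bystander: loose dark sanding block, 67 x 99 x 24 mm, to the right of the board. Origin: centre of its underside.
- pliers: Bystander: loose blue-handled pliers, 206 mm long, 17 mm high, lying beyond the tray. Origin: centre of its underside.

How it is judged (in metres and radians):
On the way, in this order (a step that is already met when the one before it is completed fails the run):
1. the keeper bar is turned crossways (at least 1.05 rad either way) ((value of joint keeper above 1.05 rad or value of joint keeper below -1.05 rad)), for 0.2 s.
2. the teardrop accent is lifted clear of its pocket (height (world z) of teardrop_center above 0.055 m), for 0.1 s.
At the end, for the whole second after the job is handed in: The teardrop accent stands upright and at rest on the board, face up, its centre within 8 mm of the outline's centre and its narrow end within 10 mm of the outline's narrow end; the keeper bar is still crossways (at least 0.9 rad either way) and the round accent is down in its pocket (horizontal distance between teardrop_center and outline_center below 0.008 m and horizontal distance between teardrop_point and outline_point below 0.01 m and angle between teardrop_center's own z axis and vertical below 0.06 rad and height (world z) of teardrop_center between 0.023 and 0.031 m and linear speed of teardrop below 0.02 m/s and (value of joint keeper above 0.9 rad or value of joint keeper below -0.9 rad) and horizontal distance between round_dot_center and tray between 0.04 and 0.095 m and height (world z) of round_dot_center below 0.033 m); the robot touches nothing.
It fails at once if the teardrop accent is let go more than about 20 mm above the surface it stands on (height (world z) of teardrop_center above 0.05 m and contact force between teardrop and the fingers below 0.05 N).
It fails at once if the round accent is taken out of its pocket (height (world z) of round_dot_center above 0.045 m).
It fails at once if the tape roll is moved more than 30 mm (distance of tape_roll from where it was at the start of the episode above 0.03 m).
It fails at once if the sanding block is moved more than 30 mm (distance of sanding_block from where it was at the start of the episode above 0.03 m).
It fails at once if the pliers are moved more than 30 mm (distance of pliers from where it was at the start of the episode above 0.03 m).
It also fails if it takes over 48 s, if anything falls off the work surface, if the arm or the gripper's body presses on something with over 40 N, if the wrist force passes 120 N, or if a joint passes its speed limit or range.

## Working session

There is one attempt and no reset: what is moved stays moved. The work goes in short steps, Python scripts to look and compute and a tool call to move; the robot and the scene stay as the last step left them, time stands still between calls to the robot, and variables do not carry over. Pictures are saved under pics/ and viewed, and the job is handed in when it is done.

Besides the shell and the picture viewer there is one more tool, called after "Request:" by a JSON object that holds its "api" and its "payload", one argument or row to a line. jog_arm: Moves the arm, as the interface text tells. Shift numbers are shares of 0.04 m and turn numbers shares of pi/2 rad, none past 1 either way. Its arguments: {"type":"object","properties":{"targets":{"type":"array"},"force":{"type":"number"}},"required":["targets"]}

```bash
mkdir -p pics
python3 - <<'E'
from station import arm
import cv2,numpy as np,pickle
s=arm.observe();print(s)
for n in("top","side"):
    f=arm.grab_frame(n);pickle.dump(f,open(n+"0.pkl","wb"))
    cv2.imwrite(f"pics/{n}0.png",f["img"][:,:,::-1])
    print(n,f["fx"],f["fy"],f["cx"],f["cy"]);print(np.round(f["world_to_cam"],3))
E
```

```text
{'time': 0.0, 'joint_pos': array([-1.23869134,  0.70710481, -0.02759301,  1.48498073,  0.02197138,
        0.95086193, -0.07549214]), 'joint_vel': array([-0.00046666,  0.00066842,  0.00040395, -0.00216693, -0.00104119,
       -0.00060545, -0.00028613]), 'effort': array([ 4.08871529e-04, -8.83187199e+01,  1.23475481e+00, -2.36158204e+01,
        1.68908096e-02,  6.50108748e-03, -2.81673300e-05]), 'position': array([209.87189622, 535.03641303, 204.43093854]), 'tcp_rot': array([ 8.26191650e-01,  5.63388924e-01, -4.28134395e-04,  3.06683463e-04]), 'force': array([-0.08584983, -0.49645742, -0.68254488]), 'moment': array([-0.00501421, -0.0095401 ,  0.04509267]), 'width': 85.63720233767118}
top 600.9576401981578 600.9576401981578 319.6923842472405 235.5292579510942
[[ 8.000000e-03 -1.000000e+00  7.000000e-03 -2.892500e+01]
 [-9.890000e-01 -9.000000e-03 -1.500000e-01  6.047450e+02]
 [ 1.510000e-01 -5.000000e-03 -9.890000e-01  1.214381e+03]
 [ 0.000000e+00  0.000000e+00  0.000000e+00  1.000000e+00]]
side 456.61134143780646 456.61134143780646 330.95854456882523 240.16543224158687
[[-9.93000e-01 -1.14000e-01  1.30000e-02  5.92741e+02]
 [-8.10000e-02  6.07000e-01 -7.90000e-01  1.12737e+02]
 [ 8.20000e-02 -7.86000e-01 -6.12000e-01  9.11568e+02]
 [ 0.00000e+00  0.00000e+00  0.00000e+00  1.00000e+00]]
```

View pics/top0.png

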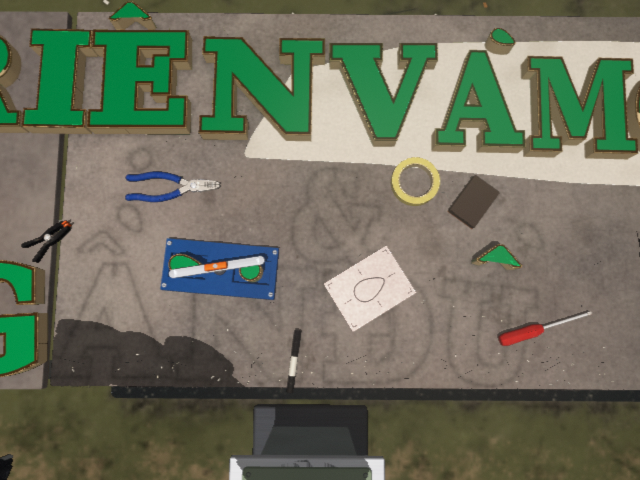

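View pics/side0.png

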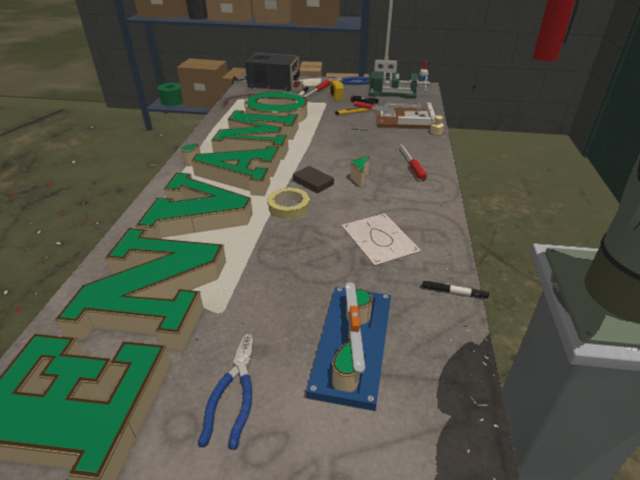

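The top view shows the tray at about (220,268) with the keeper nearly along it, and the board at (370,288) with its outline. The side view shows the accents under the bar at (345,365) and (362,303). I'll zoom in next.

```bash
cat > h.py <<'E'
import numpy as np,cv2,pickle
def load(n): return pickle.load(open(n+".pkl","rb"))
def ray(f,uv,z):
    uv=np.atleast_2d(uv).astype(float);W=np.array(f["world_to_cam"],float);R=W[:3,:3];t=W[:3,3]
    d=np.c_[(uv[:,0]-f["cx"])/f["fx"],(uv[:,1]-f["cy"])/f["fy"],np.ones(len(uv))]@R
    c=-R.T@t
    return c+d*((z-c[2])/d[:,2])[:,None]
def proj(f,p):
    p=np.atleast_2d(p).astype(float);W=np.array(f["world_to_cam"],float)
    q=p@W[:3,:3].T+W[:3,3];return np.c_[f["fx"]*q[:,0]/q[:,2]+f["cx"],f["fy"]*q[:,1]/q[:,2]+f["cy"]]
E
python3 - <<'E'
from h import *
t=load("top0");s=load("side0")
def crop(f,u0,u1,v0,v1,k,n): cv2.imwrite(n,cv2.resize(f["img"][v0:v1,u0:u1,::-1],None,fx=k,fy=k,interpolation=cv2.INTER_CUBIC))
crop(t,150,290,225,310,5.5,"pics/tz.png");crop(t,315,425,235,340,5,"pics/bz.png");crop(s,290,400,270,410,4,"pics/sz.png")
c=-np.array(t["world_to_cam"])[:3,:3].T@np.array(t["world_to_cam"])[:3,3];print(c)
c=-np.array(s["world_to_cam"])[:3,:3].T@np.array(s["world_to_cam"])[:3,3];print(c)
E
```

```text
[ 415.25568325  -16.88579681 1291.72390295]
[522.81088561 716.10924812 639.42460731]
```

View pics/tz.png

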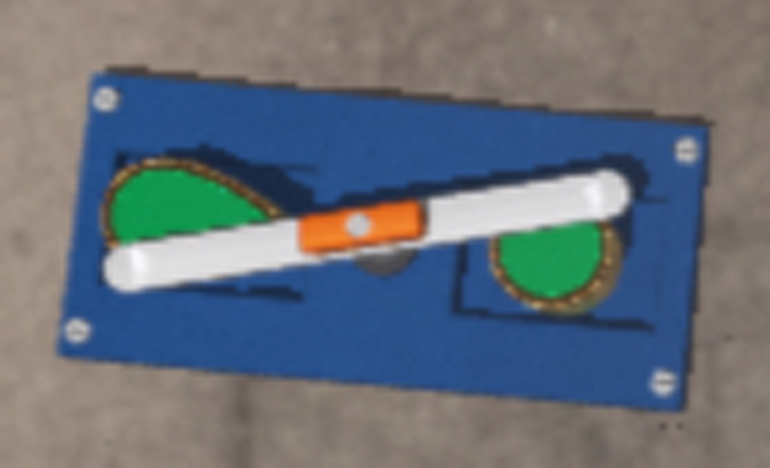

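View pics/bz.png

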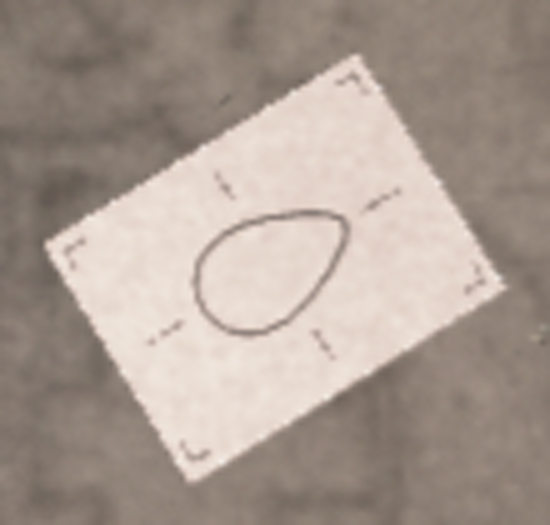

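View pics/sz.png

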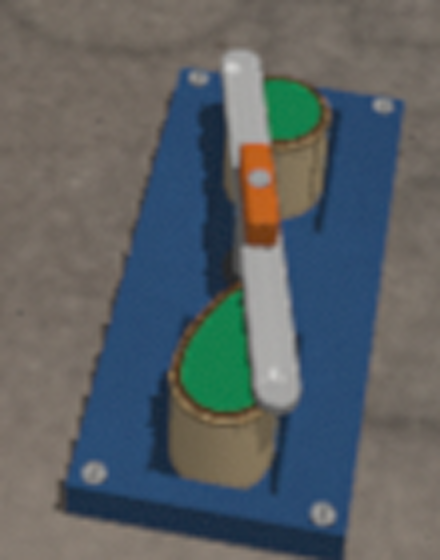

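```bash
cat > meas.py <<'E'
from h import *
def big(m):
    cs,_=cv2.findContours(m.astype(np.uint8),cv2.RETR_EXTERNAL,cv2.CHAIN_APPROX_NONE)
    return max(cs,key=cv2.contourArea)[:,0,:] if cs else None
def masked(f,lo,hi,box):
    u0,u1,v0,v1=box
    h=cv2.cvtColor(f["img"],cv2.COLOR_RGB2HSV);m=cv2.inRange(h,lo,hi)
    k=np.zeros_like(m);k[v0:v1,u0:u1]=1;return m*k
def rect(f,c,z):
    P=ray(f,c,z)[:,:2].astype(np.float32);(ctr,wh,a)=cv2.minAreaRect(P)
    if wh[0]<wh[1]: wh=wh[::-1];a+=90
    return np.round(ctr,1),np.round(wh,1),round(a,2)  # long-axis angle deg
E
python3 - <<'E'
from meas import *
for n,tb,bb in (("top0",(150,290,225,310),(315,425,235,340)),("side0",(290,400,270,415),(330,430,205,270))):
    f=load(n)
    m=masked(f,(100,120,40),(125,255,255),tb)
    m=cv2.morphologyEx(m,cv2.MORPH_CLOSE,np.ones((3,3)))
    if n=="top0": print("tray",rect(f,big(m),20))
    m=masked(f,(5,150,120),(18,255,255),tb);print("wing",rect(f,big(m),78))
    m=masked(f,(0,0,150),(180,60,255),tb);m=cv2.morphologyEx(m,cv2.MORPH_CLOSE,np.ones((3,15)));
    print("bar",[rect(f,c[:,0],60) for c in cv2.findContours(m,cv2.RETR_EXTERNAL,cv2.CHAIN_APPROX_NONE)[0] if cv2.contourArea(c)>60])
    m=masked(f,(0,0,165),(180,60,255),bb);c=big(m);print("board",rect(f,c,3))
    # outline: dark within board hull
    g=cv2.cvtColor(f["img"],cv2.COLOR_RGB2GRAY);hull=np.zeros_like(g);cv2.fillPoly(hull,[cv2.convexHull(c)],1);hull=cv2.erode(hull,np.ones((7,7)))
    d=((g<185)&(hull>0)).astype(np.uint8);nl,lab,st,_=cv2.connectedComponentsWithStats(d,connectivity=8)
    i=1+np.argmax(st[1:,4]);ys,xs=np.nonzero(lab==i);print(st[i])
    P=ray(f,np.c_[xs,ys],3)[:,:2]
    R=rect(f,np.c_[xs,ys],3);print("outline",R)
    a=np.deg2rad(R[2]);e=np.array([np.cos(a),np.sin(a)]);q=np.array([-e[1],e[0]])
    # narrow end detection
    w=[np.ptp((P@q)[(s*(P@e-np.array(R[0])@e)>20)]) for s in(1,-1)];print("end widths +,-",w, P.mean(0))
    np.set_printoptions(suppress=True)
E
```

```text
tray (array([536.7, 187.8]), array([239.2, 109.9]), 85.44)
wing (array([536.4, 187.2]), array([43.8, 13.5]), 99.34)
bar [(array([539.9, 208.3]), array([232.2, 175.1]), 92.9)]
board (array([ 499.1, -131.8]), array([161.5, 120.9]), 121.87)
[353 277  32  26 122]
outline (array([ 501. , -129.4]), array([71.7, 46.6]), 134.96)
end widths +,- [np.float64(42.05583604002504), np.float64(30.121289474222237)] [ 500.15265261 -131.51713814]
wing (array([536.3, 194.2]), array([46.9, 13.6]), 98.91)
bar [(array([527.3, 248.2]), array([76.8, 15.6]), 99.24), (array([546.7, 127.2]), array([63.3, 15.4]), 99.06)]
board (array([ 498.4, -128. ]), array([158.8, 118. ]), 121.54)
[ 349  218   65   43 1451]
outline (array([ 498.3, -126.6]), array([136.3,  95.5]), 121.52)
end widths +,- [np.float64(95.5131261214176), np.float64(94.40566447827842)] [ 498.209586   -124.80811689]
```

```bash
cat >> meas.py <<'E'
def shape(f,c,z):
    """principal axis of a filled contour on plane z; centre = mid extent; points to narrow end"""
    P=ray(f,c,z)[:,:2];M=cv2.moments(P.astype(np.float32).reshape(-1,1,2))
    g=np.array([M['m10'],M['m01']])/M['m00'];a=.5*np.arctan2(2*M['mu11'],M['mu20']-M['mu02'])
    e=np.array([np.cos(a),np.sin(a)])
    s=(P-g)@e
    if s.max()>-s.min(): e=-e; s=-s   # +x away from narrow end (long side from centroid)
    q=np.array([-e[1],e[0]]);r=(P-g)@q
    ctr=g+e*(s.max()+s.min())/2+q*(r.max()+r.min())/2
    return np.round(ctr,1),np.round(np.rad2deg(np.arctan2(e[1],e[0])),2),np.round([np.ptp(s),np.ptp(r)],1)
def outline(f,bb,k=4):
    u0,u1,v0,v1=bb
    g=cv2.cvtColor(f["img"],cv2.COLOR_RGB2GRAY)[v0:v1,u0:u1];g=cv2.resize(g,None,fx=k,fy=k,interpolation=cv2.INTER_CUBIC)
    res=[]
    for th in (150,165,180):
        m=(g<th).astype(np.uint8);cs,h=cv2.findContours(m,cv2.RETR_CCOMP,cv2.CHAIN_APPROX_NONE)
        for c,hh in zip(cs,h[0]):
            c=c[:,0].astype(float);A=abs(cv2.contourArea(c.astype(np.float32)))/k/k
            uv=(c+.5)/k-.5+[u0,v0]
            S=shape(f,uv,3)
            if 60<S[2][0]<80 and 38<S[2][1]<50: res.append((th,"hole" if hh[3]>=0 else "outer",S))
    return res
E
python3 - <<'E'
from meas import *
for n,bb in(("top0",(345,393,268,310)),("side0",(360,402,218,255))):
    for r in outline(load(n),bb):print(n,r)
E
```

```text
top0 (165, 'outer', (array([ 501.2, -132.5]), np.float64(-54.22), array([69.2, 47.1])))
top0 (180, 'outer', (array([ 499.5, -131.4]), np.float64(122.1), array([74. , 48.2])))
top0 (180, 'hole', (array([ 499.1, -131. ]), np.float64(121.74), array([69. , 43.2])))
side0 (150, 'outer', (array([ 498.5, -129.2]), np.float64(120.83), array([75.2, 48.2])))
side0 (150, 'hole', (array([ 498.3, -128.6]), np.float64(121.72), array([67.4, 40.8])))
side0 (165, 'hole', (array([ 498.4, -128.6]), np.float64(123.12), array([64.1, 38.7])))meas.py:16: RuntimeWarning: invalid value encountered in divide
  g=np.array([M['m10'],M['m01']])/M['m00'];a=.5*np.arctan2(2*M['mu11'],M['mu20']-M['mu02'])
```

Measurements from the first pictures:
- **Tray:** centre about (536.6, 187.5), yaw 85.4°.
- **Keeper bar:** at about 99.1°, so its joint is at +0.24.
- **Teardrop:** in the left pocket.
- **Outline:** centre about (499, -130.5), yaw 121.8°.

I'll start moving toward the keeper grip.

Request:
{"api": "jog_arm", "payload": {
  "targets": [-0.4,0.85,0,0,0,0,0,-0.4,0.85,0,0,0,0,0,-0.4,0.85,0,0,0,0,0,-0.4,0.85,0,0,0,0,0,-0.4,0.85,0,0,0,0,0,-0.4,0.85,0,0,0,0,0,-0.4,0.85,0,0,0,0,0,-0.4,0.85,0,0,0,0,0,-0.4,0.85,0,0,0,0,0,-0.4,0.85,0,0,0,0,0],
  "force": 40
}}

```text
time: 1.35
position: [473.5, 254.5, 202.3]
tcp_rot: [0.825, 0.565, -0.003, 0.0]
force: [0.7, 0.3, 0.1]
width: 85.5
```

Request:
{"api": "jog_arm", "payload": {
  "targets": [0,0,0,0,0,0.11,0.4,0,0,0,0,0,0.11,0.4,0,0,0,0,0,0.11,0.4,0,0,0,0,0,0.11,0.4,0,0,0,0,0,0.11,0.4,0,0,0,0,0,0.11,0.4,0,0,0,0,0,0,0.4]
}}

```text
time: 2.22
position: [474.7, 250.8, 200.5]
tcp_rot: [0.998, 0.064, -0.003, 0.003]
force: [0.0, -1.4, 0.1]
width: 51.0
```

```bash
cat > go.py <<'E'
import sys,numpy as np
from scipy.spatial.transform import Rotation as R
from station import arm
def go(p,ang):
    """residual in tool axes (fractions) to reach TCP p with tool z down, tool x at world angle ang deg"""
    s=arm.observe();Q=R.from_quat(s["tcp_rot"]);a=np.deg2rad(ang)
    T=R.from_matrix(np.array([[np.cos(a),np.sin(a),0],[np.sin(a),-np.cos(a),0],[0,0,-1]]))
    d=Q.inv().apply(np.array(p)-s["position"]);r=(Q.inv()*T).as_rotvec()
    X=Q.as_matrix()[:,0]
    print("t",round(s["time"],2),"pos",np.round(s["position"],1),"xang",round(np.rad2deg(np.arctan2(X[1],X[0])),2),"tilt",np.round(Q.as_matrix()[:2,2],4),"w",round(s["width"],1),"F",np.round(s["force"],1),"j7",round(s["joint_pos"][6],2))
    print("shift frac",np.round(d/40,3),"turn frac",np.round(r/(np.pi/2),4))
if __name__=="__main__": v=list(map(float,sys.argv[1:]));go(v[:3],v[3])
E
python3 go.py 536.5 187.8 110 9.2
```

```text
t 2.23 pos [474.7 250.8 200.5] xang 7.38 tilt [-0.0065 -0.0064] w 51.0 F [ 0.  -1.4  0.1] j7 -0.24
shift frac [1.345 1.749 2.263] turn frac [ 0.0035  0.0047 -0.0202]
```

Request:
{"api": "jog_arm", "payload": {
  "targets": [0.33,0.43,0.56,0.0035,0.0047,-0.02,0.4,0.33,0.43,0.56,0,0,0,0.4,0.33,0.43,0.56,0,0,0,0.4,0.33,0.43,0.56,0,0,0,0.4,0,0,0,0,0,0,0.4]
}}

```text
time: 2.85
position: [539.2, 190.2, 107.8]
tcp_rot: [0.996, 0.093, -0.0, -0.001]
force: [-0.2, 0.6, 0.7]
width: 51.3
```

```bash
python3 go.py 536.5 187.8 64 9.2
python3 - <<'E'
from station import arm
import cv2,pickle
for n in("side","top"):
    f=arm.grab_frame(n);pickle.dump(f,open(n+"1.pkl","wb"))
    c=f["img"][240:440,260:420] if n=="side" else f["img"][200:320,130:310]
    cv2.imwrite(f"pics/{n}1.png",cv2.resize(c[:,:,::-1],None,fx=3,fy=3))
E
```

```text
t 2.85 pos [539.2 190.2 107.8] xang 10.69 tilt [-0.0006  0.0018] w 51.3 F [-0.2  0.6  0.7] j7 -0.04
shift frac [-0.077  0.049  1.096] turn frac [-0.0012  0.0002  0.0165]
```

View pics/side1.png

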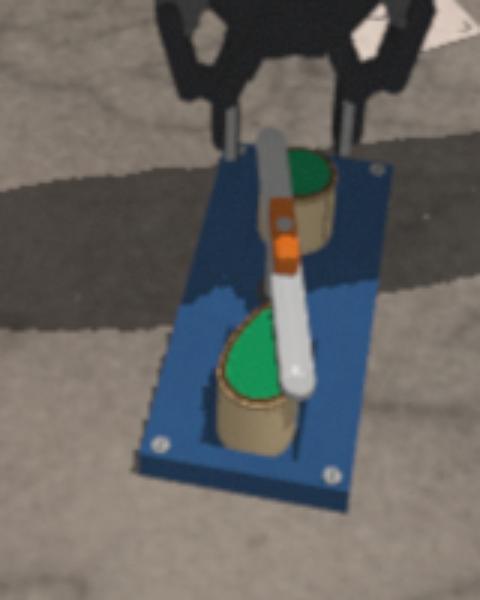

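The side view shows the open fingers straddling the bar line (fingers at 235 and 345, bar at about 280). I'll descend onto the wing and close.

Request:
{"api": "jog_arm", "payload": {
  "targets": [-0.08,0.05,0.3,0,0,0.016,0.4,0,0,0.4,0,0,0,0.4,0,0,0.35,0,0,0,0.4,0,0,0,0,0,0,0.4]
}}

```text
time: 3.45
position: [535.0, 191.4, 65.4]
tcp_rot: [0.997, 0.082, 0.001, -0.002]
force: [-0.0, -0.3, 0.4]
width: 51.1
```

```bash
python3 go.py 536.5 187.8 64 9.2
```

```text
t 3.45 pos [535.  191.4  65.4] xang 9.44 tilt [0.0014 0.0044] w 51.1 F [-0.  -0.3  0.4] j7 -0.04
shift frac [0.022 0.094 0.034] turn frac [-0.0026 -0.0014  0.0027]
```

Request:
{"api": "jog_arm", "payload": {
  "targets": [0.02,0.09,0.03,-0.0026,-0.0014,0,0.4,0,0,0,0,0,0,0.9,0,0,0,0,0,0,1,0,0,0,0,0,0,1,0,0,0,0,0,0,1],
  "force": 40
}}

```text
time: 4.08
position: [537.1, 187.9, 65.0]
tcp_rot: [0.997, 0.082, 0.001, -0.0]
force: [0.9, -0.3, -0.7]
width: 0.2
```

```bash
python3 go.py 536.5 187.8 64 9.2
```

```text
t 4.08 pos [537.1 187.9  65. ] xang 9.46 tilt [0.0013 0.0002] w 0.2 F [ 0.9 -0.3 -0.7] j7 -0.04
shift frac [-0.015 -0.     0.025] turn frac [-0.     -0.0008  0.0029]
```

```bash
python3 - <<'E'
from station import arm
import cv2,pickle
for n in("side","top"):
    f=arm.grab_frame(n);pickle.dump(f,open(n+"2.pkl","wb"))
    c=f["img"][220:420,240:440] if n=="side" else f["img"][180:330,120:320]
    cv2.imwrite(f"pics/{n}2.png",cv2.resize(c[:,:,::-1],None,fx=3,fy=3,interpolation=cv2.INTER_CUBIC))
E
python3 go.py 536.5 187.8 64 9.2
```

```text
t 4.17 pos [537.1 187.9  65. ] xang 9.46 tilt [0.0012 0.0002] w 0.3 F [ 0.3 -0.1 -0.2] j7 -0.04
shift frac [-0.014 -0.001  0.024] turn frac [-0.     -0.0008  0.0029]
```

View pics/side2.png

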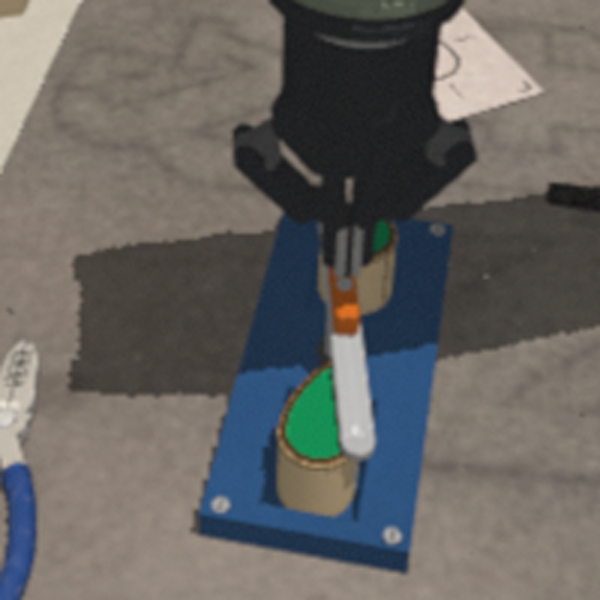

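View pics/top2.png

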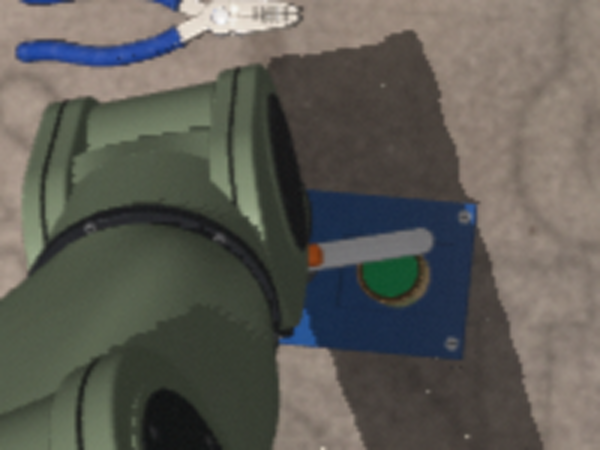

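Run:
```python
from meas import *
f=load("side2");
for p in [(537.1,187.9,65),(537.1,187.9,78),(537.1,187.9,90),(537,187.9,84)]:
    print(p,(proj(f,p)-[240,220])*3)
cv2.imwrite("pics/s2z.png",cv2.resize(f["img"][265:345,315:400,::-1],None,fx=7,fy=7,interpolation=cv2.INTER_CUBIC))
d=f["depth"]
for v in range(290,332,3): print(v,np.round(d[v,350:361],0))
```

```text
(537.1, 187.9, 65) [[341.67387983 296.20110692]]
(537.1, 187.9, 78) [[342.70630968 280.15440884]]
(537.1, 187.9, 90) [[343.67869871 265.04090439]]
(537, 187.9, 84) [[343.37075291 272.65124225]]
290 [712. 710. 708. 708. 709. 734. 733. 722. 713. 711. 710.]
293 [715. 716. 713. 716. 712. 714. 729. 722. 714. 713. 713.]
296 [719. 717. 717. 718. 723. 722. 723. 722. 724. 718. 721.]
299 [729. 729. 721. 724. 723. 725. 725. 720. 724. 724. 722.]
302 [734. 730. 727. 727. 728. 728. 729. 727. 728. 727. 736.]
305 [736. 736. 731. 731. 729. 734. 732. 733. 734. 733. 737.]
308 [743. 739. 736. 737. 736. 734. 734. 735. 738. 735. 743.]
311 [768. 741. 739. 739. 739. 741. 741. 740. 740. 741. 819.]
314 [763. 760. 756. 758. 759. 758. 758. 762. 823. 822. 823.]
317 [760. 756. 754. 755. 754. 757. 757. 754. 760. 828. 829.]
320 [756. 752. 750. 751. 748. 750. 751. 752. 752. 833. 832.]
323 [756. 746. 744. 745. 748. 743. 745. 744. 744. 836. 835.]
326 [757. 745. 741. 745. 742. 742. 744. 742. 745. 746. 837.]
329 [758. 749. 745. 745. 748. 747. 743. 747. 750. 760. 810.]
```

View pics/s2z.png

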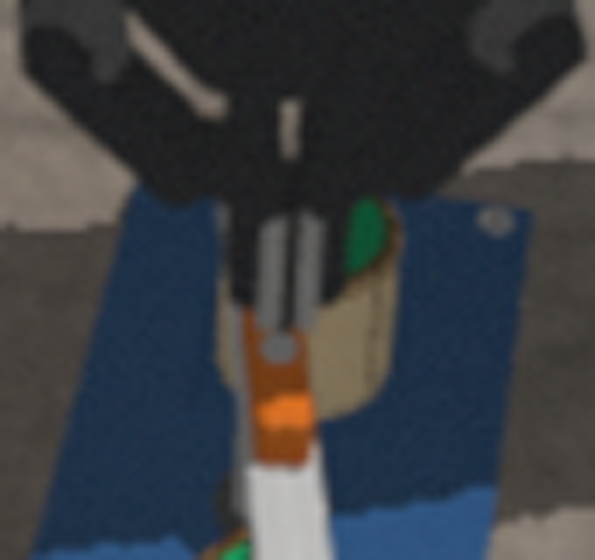

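Run:
```python
from meas import *
f=load("side2");W=np.array(f["world_to_cam"])
def dep(u,v):
    z=f["depth"][v,u];c=np.array([(u-f["cx"])/f["fx"]*z,(v-f["cy"])/f["fy"]*z,z]);return np.round(W[:3,:3].T@(c-W[:3,3]),0)
for u,v in [(355,311),(355,308),(352,311),(358,311),(355,302),(355,296),(355,314),(355,317),(355,323),(353,314)]: print(u,v,dep(u,v))
```

```text
355 311 [536. 199.  96.]
355 308 [536. 201. 104.]
352 311 [541. 201.  97.]
358 311 [531. 199.  96.]
355 302 [537. 199. 116.]
355 296 [537. 197. 128.]
355 314 [536. 190.  79.]
355 317 [535. 193.  75.]
355 323 [534. 209.  78.]
353 314 [539. 190.  79.]
```

The picture disagrees with the reported pose. The fingers shut fully without meeting the wing, and the depth image puts their tips at about z = 95 where the reported TCP is z = 65. I'll check this against the earlier frame before I trust the height.

```bash
cat > tip.py <<'E'
from meas import *
def cloud(f,box):
    u0,u1,v0,v1=box;W=np.array(f["world_to_cam"]);v,u=np.mgrid[v0:v1,u0:u1];z=f["depth"][v0:v1,u0:u1].astype(float)
    c=np.stack([(u-f["cx"])/f["fx"]*z,(v-f["cy"])/f["fy"]*z,z],-1);P=(c-W[:3,3])@W[:3,:3];P[z==0]=np.nan;return P,u,v
E
python3 - <<'E'
from tip import *
f=load("side1");P,u,v=cloud(f,(310,400,240,320))
print(proj(f,[(539.2,190.2,107.8)]))
# dark/grey gripper points: within 60 mm horizontally of TCP and above z 80
m=(np.hypot(P[...,0]-539,P[...,1]-190)<50)&(P[...,2]>82)
z=P[...,2][m];print(len(z),np.percentile(z,[0,1,2,5,10]))
for i in np.argsort(z)[:14]: print(np.round(P[m][i]),u[m][i],v[m][i])
f=load("side2");P,u,v=cloud(f,(310,400,240,330))
m=(np.hypot(P[...,0]-537,P[...,1]-188)<50)&(P[...,2]>82)
for i in np.argsort(P[...,2][m])[:14]: print(np.round(P[m][i]),u[m][i],v[m][i])
E
```

```text
[[353.65666562 301.58104972]]
1914 [136.25712046 142.27236159 144.57975865 151.58736886 161.14843788]
[515. 183. 136.] 370 287
[571. 200. 137.] 334 291
[513. 193. 138.] 371 291
[515. 182. 138.] 370 286
[571. 199. 139.] 334 290
[569. 206. 139.] 335 293
[564. 205. 139.] 338 293
[513. 191. 140.] 371 289
[513. 194. 140.] 371 290
[565. 207. 141.] 337 293
[515. 183. 141.] 370 285
[507. 196. 141.] 375 291
[508. 196. 141.] 374 291
[567. 208. 141.] 336 293
[534. 197.  91.] 356 312
[542. 199.  92.] 351 312
[536. 199.  93.] 355 312
[531. 198.  93.] 358 312
[539. 200.  94.] 353 312
[532. 199.  94.] 357 312
[541. 200.  94.] 352 312
[537. 200.  94.] 354 312
[546. 195.  95.] 349 309
[542. 199.  95.] 351 311
[534. 199.  95.] 356 311
[529. 198.  95.] 359 311
[536. 199.  96.] 355 311
[533. 199.  96.] 357 311
```

In both frames the finger tips sit about 27 mm behind the reported TCP (shut +27, half open +30), and x and y agree. So I take true tip height as reported z + 27 mm when shut. I'll reopen, go down in small steps while watching force, and look again.

Request:
{"api": "jog_arm", "payload": {
  "targets": [0,0,0,0,0,0,0.4,0,0,0,0,0,0,0.4,0,0,0,0,0,0,0.4,0,0,0.25,0,0,0,0.4,0,0,0.2,0,0,0,0.4,0,0,0,0,0,0,0.4]
}}

```text
time: 4.92
position: [536.8, 187.8, 45.2]
tcp_rot: [0.997, 0.082, 0.0, 0.0]
force: [0.3, -0.9, 0.1]
width: 51.3
```

```bash
cat > look.py <<'E'
import sys,cv2,pickle
from station import arm
tag=sys.argv[1]
for n in sys.argv[2:]:
    n,*b=n.split(":");f=arm.grab_frame(n);pickle.dump(f,open(n+tag+".pkl","wb"))
    u0,u1,v0,v1=map(int,b[0].split(","));k=min(800/(u1-u0),600/(v1-v0))
    cv2.imwrite(f"pics/{n}{tag}.png",cv2.resize(f["img"][v0:v1,u0:u1,::-1],None,fx=k,fy=k,interpolation=cv2.INTER_CUBIC))
E
python3 look.py 3 side:300,420,250,340; python3 go.py 536.5 187.8 37 9.2
python3 - <<'E'
from tip import *
f=load("side3");P,u,v=cloud(f,(310,400,240,330))
m=(np.hypot(P[...,0]-537,P[...,1]-188)<60)&(P[...,2]>82)
for i in np.argsort(P[...,2][m])[:10]: print(np.round(P[m][i]),u[m][i],v[m][i])
E
```

```text
t 4.97 pos [536.9 187.9  45.5] xang 9.46 tilt [0.0009 0.0001] w 51.2 F [ 0.6 -0.3 -0.6] j7 -0.03
shift frac [-0.011 -0.     0.214] turn frac [ 0.     -0.0006  0.0029]
[571. 202.  82.] 333 316
[573. 202.  82.] 332 316
[563. 204.  83.] 338 317
[566. 204.  83.] 336 317
[509. 195.  83.] 371 316
[570. 200.  83.] 334 315
[511. 193.  83.] 370 315
[501. 189.  83.] 376 314
[504. 194.  83.] 374 316
[568. 200.  83.] 335 315
```

View pics/side3.png

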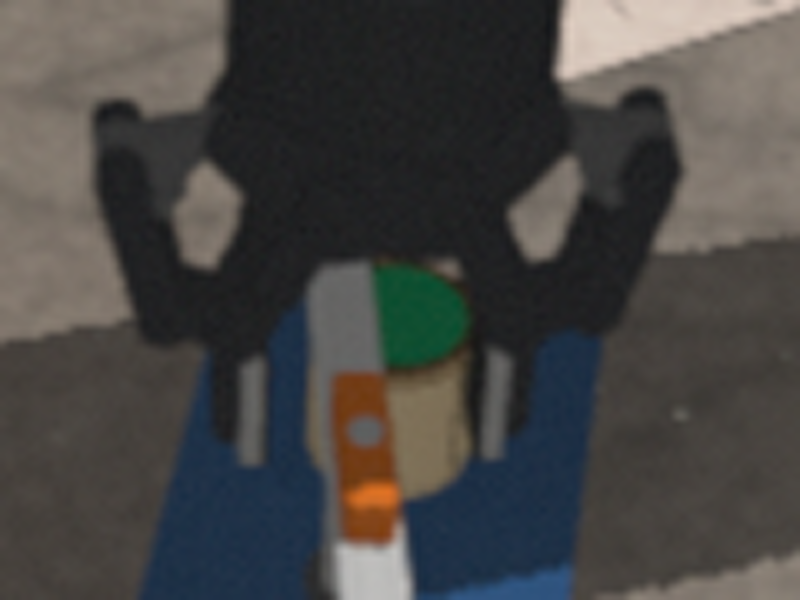

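The pads (at 250 and 495 in the crop) straddle the wing at 365 and their tips are about level with its top. I'll go 9 mm lower and close.

Request:
{"api": "jog_arm", "payload": {
  "targets": [0,0,0.21,0,0,0,0.4,0,0,0,0,0,0,0.6,0,0,0,0,0,0,1,0,0,0,0,0,0,1,0,0,0,0,0,0,1],
  "force": 40
}}

```text
time: 5.6
position: [537.2, 187.9, 36.9]
tcp_rot: [0.997, 0.082, 0.001, -0.0]
force: [0.3, 0.2, -4.2]
width: 12.6
```

```bash
python3 go.py 536.5 187.8 37 9.2
```

```text
t 5.6 pos [537.2 187.9  36.9] xang 9.45 tilt [0.0016 0.0003] w 12.6 F [ 0.3  0.2 -4.2] j7 -0.03
shift frac [-0.019 -0.001 -0.003] turn frac [-0.     -0.001   0.0028]
```

The jaws stopped at 12.6 mm, so the wing is held. I'll turn the bar anticlockwise.

Request:
{"api": "jog_arm", "payload": {
  "targets": [0,0,0,0,0,-0.05,1,0,0,0,0,0,-0.1,1,0,0,0,0,0,-0.1,1,0,0,0,0,0,-0.1,1]
}}

```text
time: 6.1
position: [538.0, 188.2, 36.9]
tcp_rot: [0.934, 0.357, 0.002, 0.0]
force: [1.3, 1.0, -5.2]
width: 12.7
```

```bash
python3 go.py 536.9 187.8 37 85
```

```text
t 6.1 pos [538.  188.2  36.9] xang 41.86 tilt [0.0034 0.0003] w 12.7 F [ 1.3  1.  -5.2] j7 0.33
shift frac [-0.026 -0.01  -0.003] turn frac [ 0.0019 -0.0012 -0.4794]
```

Request:
{"api": "jog_arm", "payload": {
  "targets": [-0.02,-0.01,0,0.002,-0.001,-0.1,1,0,0,0,0,0,-0.1,1,0,0,0,0,0,-0.1,1,0,0,0,0,0,-0.1,1,0,0,0,0,0,-0.05,1,0,0,0,0,0,0,1]
}}

```text
time: 6.85
position: [538.4, 189.2, 36.9]
tcp_rot: [0.744, 0.668, 0.002, -0.0]
force: [1.2, 0.3, -1.8]
width: 12.7
```

```bash
python3 go.py 536.9 187.8 37 85;python3 look.py 4 side:260,440,250,385
```

```text
t 6.85 pos [538.4 189.2  36.9] xang 83.79 tilt [0.003  0.0038] w 12.7 F [ 1.2  0.3 -1.8] j7 0.81
shift frac [-0.038 -0.034 -0.004] turn frac [ 0.0016 -0.0026 -0.0134]
```

View pics/side4.png

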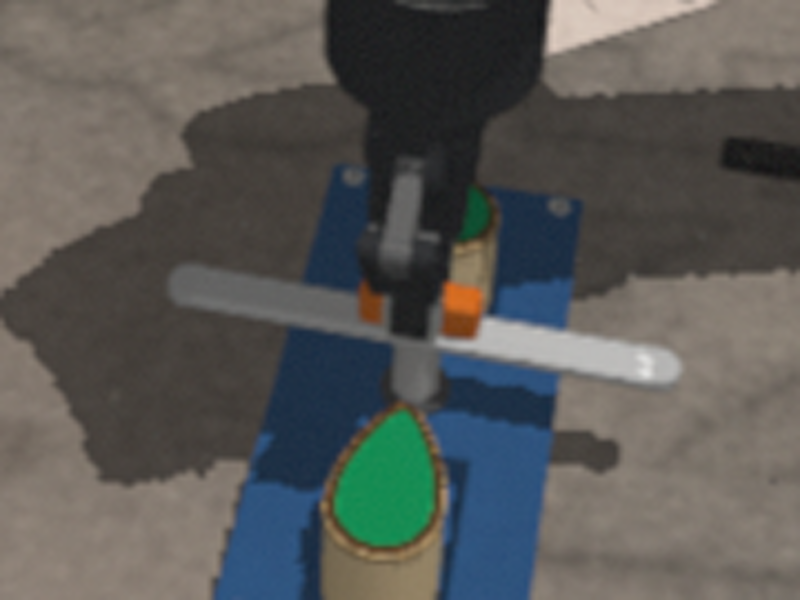

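The bar now lies crossways and the teardrop is fully visible. I'll release, rise and back off toward the board so that both cameras see the tray.

Request:
{"api": "jog_arm", "payload": {
  "targets": [0,0,0,0,0,0,0.5,0,0,0,0,0,0,0.4,0,0,0,0,0,0,0.4,0,0,-0.5,0,0,0,0.4,0,0,-1,0,0,0,0.2,0,0,-1,0,0,0,0,-1,0,-0.5,0,0,0.1,0,-1,0,0,0,0,0.1,0,-1,0,0,0,0,0.1,0,-1,0,0,0,0,0.1,0,-1,0,0,0,0,0.1,0]
}}

```text
time: 8.28
position: [454.0, 8.5, 160.2]
tcp_rot: [0.948, 0.318, 0.003, -0.001]
force: [0.2, 0.4, 0.5]
width: 85.6
```

```bash
python3 go.py 536.9 187.8 120 85;python3 look.py 5 side:260,440,250,385 top:120,420,180,340
```

```text
t 8.28 pos [454.    8.5 160.2] xang 37.11 tilt [0.0051 0.0038] w 85.6 F [0.2 0.4 0.5] j7 0.51
shift frac [ 4.351 -2.325  1.033] turn frac [ 0.0017 -0.0038 -0.5321]
```

View pics/top5.png

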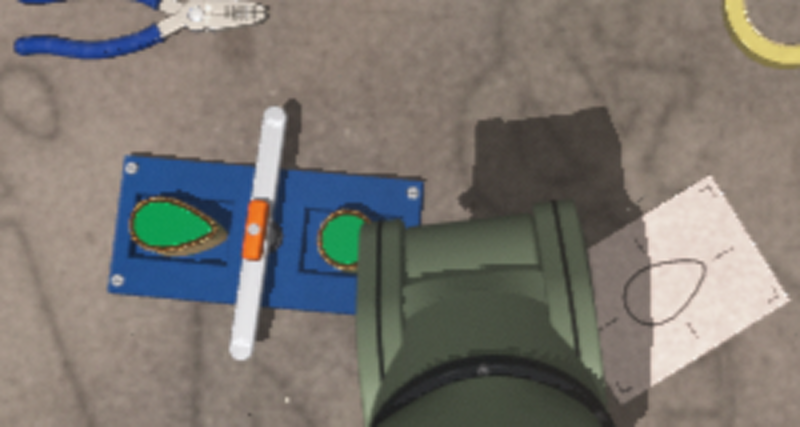

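View pics/side5.png

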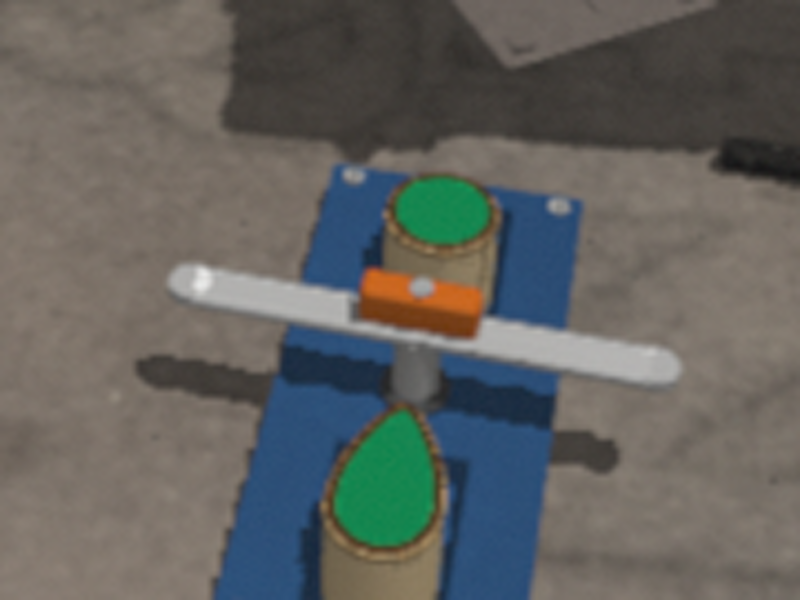

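The keeper stands crossways and both pockets are open. I'll measure the green face of the teardrop in both views.

Run:
```python
from meas import *
def green(f,box,z,k=4):
    u0,u1,v0,v1=box;im=cv2.resize(f["img"][v0:v1,u0:u1],None,fx=k,fy=k,interpolation=cv2.INTER_CUBIC)
    m=cv2.inRange(cv2.cvtColor(im,cv2.COLOR_RGB2HSV),(60,120,60),(90,255,255));c=big(m);return shape(f,(c+.5)/k-.5+[u0,v0],z)
print(green(load("top5"),(160,212,245,285),52)); print(green(load("side5"),(325,370,335,385),52))
f=load("top5");m=masked(f,(5,150,120),(18,255,255),(150,290,225,310));print("wing",rect(f,big(m),78))
f=load("side5");m=masked(f,(5,150,120),(18,255,255),(290,400,270,415));print("wing",rect(f,big(m),78))
```

```text
(array([541.9, 256.1]), np.float64(84.5), array([60.2, 34.6]))
(array([541.8, 257.2]), np.float64(84.58), array([59.8, 34.4]))
wing (array([536.6, 187.4]), array([43.9, 14.1]), 173.9)
wing (array([535.9, 193.7]), array([45.2, 19.8]), 166.09)
```

Request:
{"api": "jog_arm", "payload": {
  "targets": [0,0,0,0,0,0.1,0,0,0,0,0,0,0.1,0,0,0,0,0,0,0.1,0,0,0,0,0,0,0.1,0,0,0,0,0,0,0.07,0]
}}

```text
time: 9.0
position: [453.5, 7.6, 161.2]
tcp_rot: [0.998, -0.057, 0.003, -0.002]
force: [0.2, 0.6, 0.4]
width: 85.3
```

```bash
python3 go.py 542.8 266.6 100 -5.5
```

```text
t 9.0 pos [453.5   7.6 161.2] xang -6.56 tilt [0.0053 0.0035] w 85.3 F [0.2 0.6 0.4] j7 0.02
shift frac [ 1.471 -6.68   1.563] turn frac [-0.0026 -0.0031 -0.0117]
```

Request:
{"api": "jog_arm", "payload": {
  "targets": [0.18,-0.83,0,-0.0026,-0.003,-0.01,0,0.18,-0.83,0.1,0,0,0,0,0.18,-0.83,0.2,0,0,0,0,0.18,-0.83,0.2,0,0,0,0,0.18,-0.83,0.2,0,0,0,0,0.18,-0.83,0.2,0,0,0,0,0.18,-0.83,0.2,0,0,0,0,0.18,-0.83,0.2,0,0,0,0,0,0,0.2,0,0,0,0]
}}

```text
time: 10.12
position: [540.8, 278.4, 100.1]
tcp_rot: [0.999, -0.047, 0.001, -0.001]
force: [0.2, -1.4, 0.1]
width: 85.5
```

```bash
python3 go.py 542.8 266.6 45 -5.5
```

```text
t 10.12 pos [540.8 278.4 100.1] xang -5.43 tilt [0.0023 0.002 ] w 85.5 F [ 0.2 -1.4  0.1] j7 -0.39
shift frac [0.076 0.293 1.376] turn frac [-0.0014 -0.0014  0.0007]
```

Request:
{"api": "jog_arm", "payload": {
  "targets": [0.07,0.29,0.4,-0.0014,-0.0014,0,0,0,0,0.5,0,0,0,0,0,0,0.4,0,0,0,0,0,0,0,0,0,0,0]
}}

```text
time: 10.62
position: [542.1, 265.5, 45.9]
tcp_rot: [0.999, -0.047, -0.0, 0.0]
force: [0.3, -0.1, 0.3]
width: 85.7
```

```bash
python3 go.py 542.8 266.6 0 -5.5;python3 look.py 6 side:270,430,270,390
python3 - <<'E'
from tip import *
f=load("side6");P,u,v=cloud(f,(300,420,270,380))
m=(np.hypot(P[...,0]-543,P[...,1]-266)<75)&(P[...,2]>62)&(abs(P[...,0]-543)>38)
for i in np.argsort(P[...,2][m])[:12]: print(np.round(P[m][i]),u[m][i],v[m][i])
E
```

```text
t 10.62 pos [542.1 265.5  45.9] xang -5.4 tilt [-0.0007 -0.0008] w 85.7 F [ 0.3 -0.1  0.3] j7 -0.35
shift frac [ 0.015 -0.031  1.148] turn frac [0.0006 0.0004 0.0011]
[586. 265.  83.] 319 345
[584. 252.  87.] 321 337
[586. 266.  87.] 319 344
[585. 258.  87.] 320 340
[585. 260.  87.] 320 341
[586. 272.  87.] 318 347
[589. 271.  88.] 316 346
[498. 281.  89.] 376 357
[500. 281.  89.] 375 357
[497. 281.  89.] 377 357
[586. 266.  89.] 319 343
[592. 273.  89.] 314 346
```

View pics/side6.png

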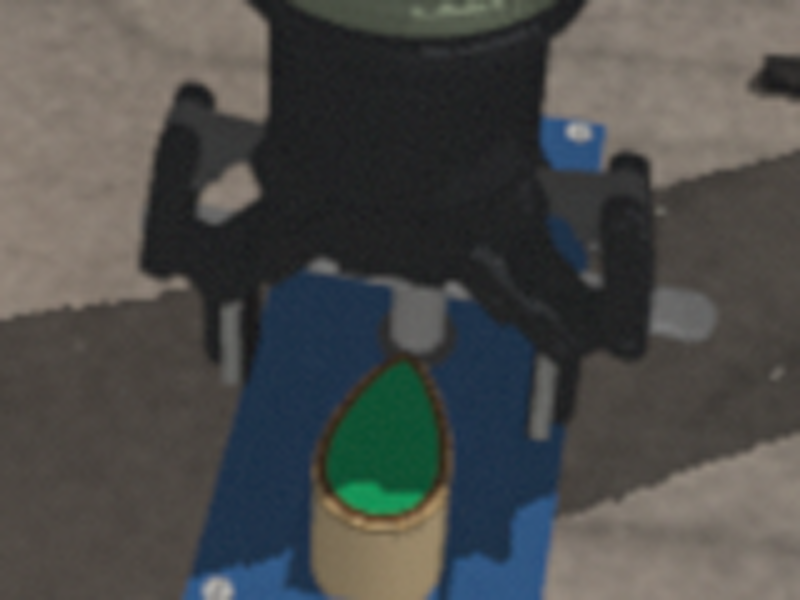

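The tips are at about z = 85, which is reported z + 40 fully open and agrees with the offset. The fingers straddle the teardrop symmetrically. I'll descend 45 mm and close.

Request:
{"api": "jog_arm", "payload": {
  "targets": [0.015,-0.03,0.4,0,0,0,0,0,0,0.4,0,0,0,0,0,0,0.35,0,0,0,0.1,0,0,0,0,0,0,0.2,0,0,0,0,0,0,0.3]
}}

```text
time: 11.3
position: [543.6, 267.0, -1.7]
tcp_rot: [0.999, -0.047, 0.001, -0.0]
force: [0.2, -0.2, -0.6]
width: 59.8
```

```bash
python3 go.py 542.8 266.6 0 -5.5
```

```text
t 11.3 pos [543.6 267.   -1.7] xang -5.39 tilt [0.0011 0.    ] w 59.8 F [ 0.2 -0.2 -0.6] j7 -0.34
shift frac [-0.019  0.013 -0.043] turn frac [-0.0001 -0.0007  0.0013]
```

Request:
{"api": "jog_arm", "payload": {
  "targets": [-0.02,0,0,0,0,0,0.4,0,0,0,0,0,0,0.5,0,0,0,0,0,0,0.7,0,0,0,0,0,0,0.7,0,0,0,0,0,0,0.7],
  "force": 30
}}

```text
time: 11.92
position: [543.2, 267.4, -0.6]
tcp_rot: [0.999, -0.047, 0.001, -0.0]
force: [0.1, -0.3, -1.0]
width: 41.4
```

```bash
python3 go.py 542.8 266.6 0 -5.5;python3 look.py 7 side:270,430,270,390
```

```text
t 11.93 pos [543.2 267.4  -0.6] xang -5.38 tilt [0.0025 0.0009] w 41.4 F [ 0.1 -0.3 -1. ] j7 -0.34
shift frac [-0.009  0.022 -0.015] turn frac [-0.0007 -0.0015  0.0013]
```

View pics/side7.png

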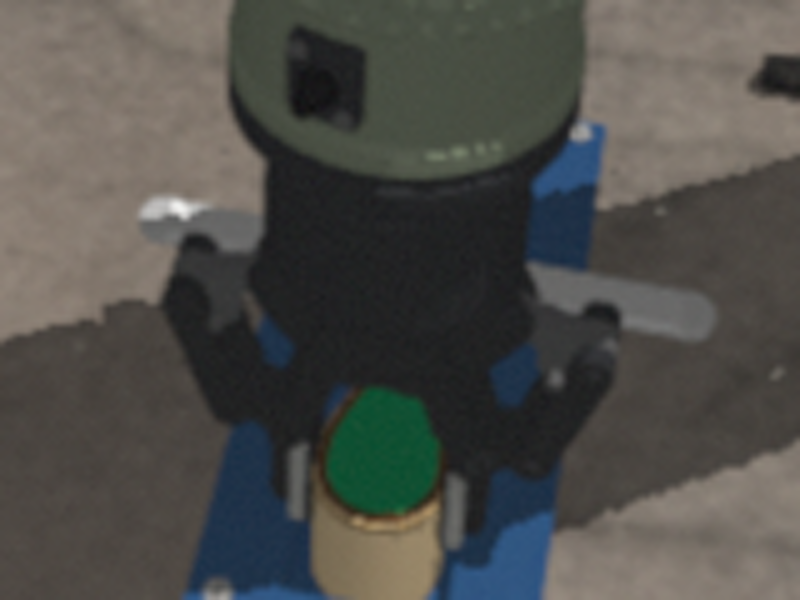

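The jaws stopped at 41.4 mm on the teardrop. I'll lift a little and check that it comes along.

Request:
{"api": "jog_arm", "payload": {
  "targets": [0,0,-0.2,0,0,0,0.7,0,0,-0.3,0,0,0,0.7,0,0,-0.5,0,0,0,0.7,0,0,0,0,0,0,0.7]
}}

```text
time: 12.48
position: [543.5, 267.5, 42.7]
tcp_rot: [0.999, -0.047, 0.002, -0.001]
force: [0.1, 0.1, -0.2]
width: 41.3
```

```bash
python3 go.py 542.8 266.6 60 -5.5;python3 look.py 8 side:270,430,250,370
```

```text
t 12.47 pos [543.5 267.5  42.7] xang -5.38 tilt [0.0035 0.0013] w 41.3 F [ 0.1  0.1 -0.2] j7 -0.35
shift frac [-0.014  0.023 -0.434] turn frac [-0.001  -0.0021  0.0013]
```

View pics/side8.png

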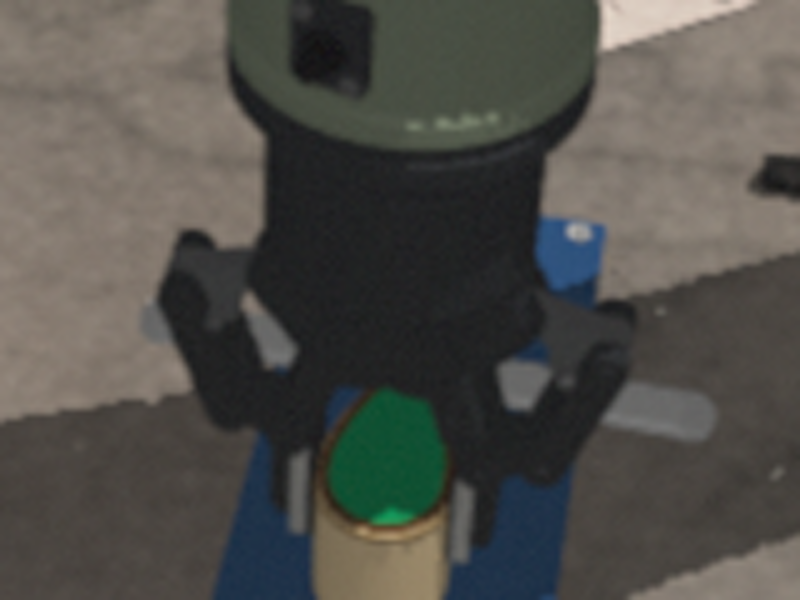

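The teardrop came up with the gripper. I'll lift higher to clear the keeper, then travel toward the board.

Request:
{"api": "jog_arm", "payload": {
  "targets": [0,0,-0.7,0,0,0,0.7,0,0,-0.8,0,0,0,0.7,0,0,0,0,0,0,0.7,0,0,0,0,0,-0.08,0.7,0,0,0,0,0,-0.08,0.7,0,0,0,0,0,-0.08,0.7,0,0,0,0,0,-0.08,0.7,0,0,0,0,0,-0.08,0.7,0,0,0,0,0,0,0.7]
}}

```text
time: 13.65
position: [539.2, 266.4, 95.2]
tcp_rot: [0.962, 0.273, -0.004, 0.0]
force: [-0.3, 0.3, -1.6]
width: 41.2
```

```bash
python3 go.py 493.1 -120.9 90 31.8
```

```text
t 13.65 pos [539.2 266.4  95.2] xang 31.72 tilt [-0.008  -0.0029] w 41.2 F [-0.3  0.3 -1.6] j7 0.1
shift frac [-6.07   7.632  0.169] turn frac [-0.0011  0.0053 -0.0009]
```

Request:
{"api": "jog_arm", "payload": {
  "targets": [-0.2,0.25,0,-0.001,0.005,0,0.7,-0.47,0.59,0,0,0,0,0.7,-0.47,0.59,0,0,0,0,0.7,-0.47,0.59,0,0,0,0,0.7,-0.47,0.59,0,0,0,0,0.7,-0.47,0.59,0,0,0,0,0.7,-0.47,0.59,0,0,0,0,0.7,-0.47,0.59,0,0,0,0,0.7,-0.47,0.59,0,0,0,0,0.7,-0.47,0.59,0,0,0,0,0.7]
}}

```text
time: 14.9
position: [496.4, -22.0, 89.5]
tcp_rot: [0.966, 0.257, -0.004, -0.001]
force: [0.6, 0.0, 0.2]
width: 41.3
```

```bash
python3 go.py 493.1 -120.9 60 31.8
```

```text
t 14.9 pos [496.4 -22.   89.5] xang 29.8 tilt [-0.0079 -0.0008] w 41.3 F [0.6 0.  0.2] j7 0.48
shift frac [-1.296  2.107  0.741] turn frac [-0.0022  0.0046 -0.0223]
```

Request:
{"api": "jog_arm", "payload": {
  "targets": [-0.32,0.5,0.1,-0.002,0.0046,-0.022,0.7,-0.32,0.5,0.1,0,0,0,0.7,-0.32,0.5,0.1,0,0,0,0.7,-0.25,0.4,0.2,0,0,0,0.7,0,0,0,0,0,0,0.7]
}}

```text
time: 15.52
position: [492.0, -116.9, 66.7]
tcp_rot: [0.965, 0.264, -0.002, -0.0]
force: [0.1, 1.1, 0.4]
width: 41.3
```

```bash
python3 go.py 493.1 -120.9 20 31.8; python3 look.py 9 side:320,460,160,265 top:300,440,220,325
```

```text
t 15.53 pos [ 492.  -116.9   66.7] xang 30.6 tilt [-0.0035 -0.0001] w 41.3 F [0.1 1.1 0.4] j7 0.63
shift frac [-0.023  0.101  1.167] turn frac [-0.0011  0.0019 -0.0134]
```

View pics/side9.png

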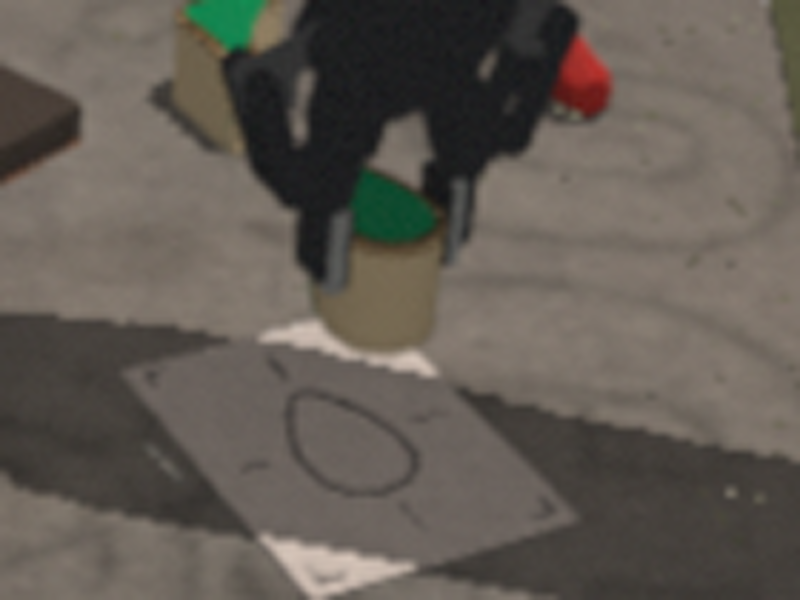

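The side view shows the teardrop held upright over the board in line with the outline at (350,440) in the crop. I'll lower it in steps.

Request:
{"api": "jog_arm", "payload": {
  "targets": [-0.02,0.1,0.3,-0.001,0.002,-0.013,0.7,0,0,0.4,0,0,0,0.7,0,0,0.4,0,0,0,0.7,0,0,0,0,0,0,0.7]
}}

```text
time: 16.12
position: [494.5, -116.8, 20.6]
tcp_rot: [0.961, 0.278, 0.001, -0.001]
force: [-0.2, 0.1, -0.4]
width: 41.0
```

```bash
python3 go.py 493.1 -120.9 -1 31.8; python3 look.py 10 side:340,430,195,262
python3 - <<'E'
from meas import *
# predicted accent bottom ring height: estimate centre of green face in side view
f=load("side10");u0,u1,v0,v1=340,430,190,262;k=4
im=cv2.resize(f["img"][v0:v1,u0:u1],None,fx=k,fy=k,interpolation=cv2.INTER_CUBIC)
m=cv2.inRange(cv2.cvtColor(im,cv2.COLOR_RGB2HSV),(60,100,40),(90,255,255));c=big(m);uv=(c+.5)/k-.5+[u0,v0]
print(shape(f,uv,68))
E
```

```text
t 16.12 pos [ 494.5 -116.8   20.6] xang 32.22 tilt [0.0018 0.0017] w 41.0 F [-0.2  0.1 -0.4] j7 0.64
shift frac [-0.085  0.069  0.54 ] turn frac [-0.0003 -0.0016  0.0047]
(array([ 493.6, -130.5]), np.float64(105.93), array([49. , 31.5]))
```

View pics/side10.png

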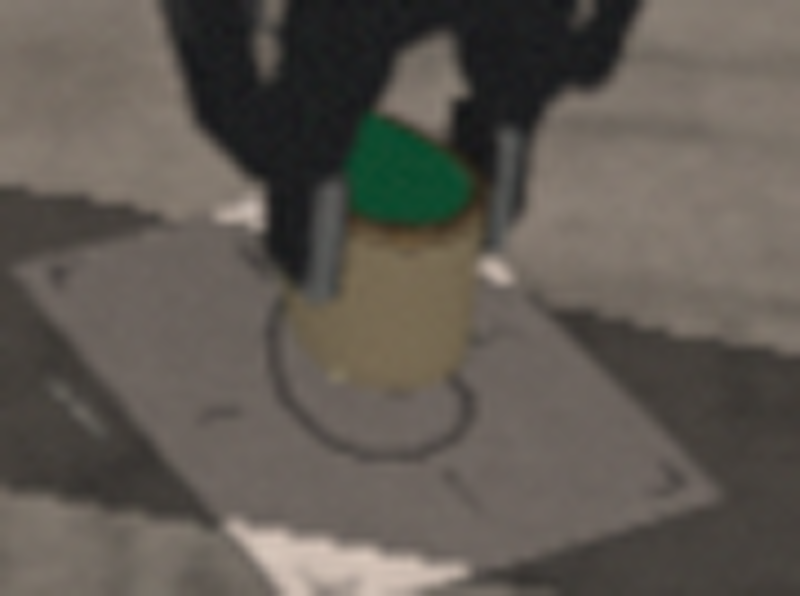

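Request:
{"api": "jog_arm", "payload": {
  "targets": [-0.085,0.07,0.15,0,-0.0016,0.004,0.7,0,0,0.2,0,0,0,0.7,0,0,0,0,0,0,0.7]
}}

```text
time: 16.55
position: [493.8, -121.3, 7.1]
tcp_rot: [0.962, 0.274, 0.001, 0.0]
force: [-0.5, -0.4, -0.6]
width: 41.1
```

```bash
python3 go.py 493.1 -120.9 -1 31.8; python3 look.py 11 side:340,430,195,262
```

```text
t 16.55 pos [ 493.8 -121.3    7.1] xang 31.85 tilt [ 0.0016 -0.    ] w 41.1 F [-0.5 -0.4 -0.6] j7 0.64
shift frac [-0.01  -0.018  0.202] turn frac [ 0.0006 -0.0009  0.0005]
```

View pics/side11.png

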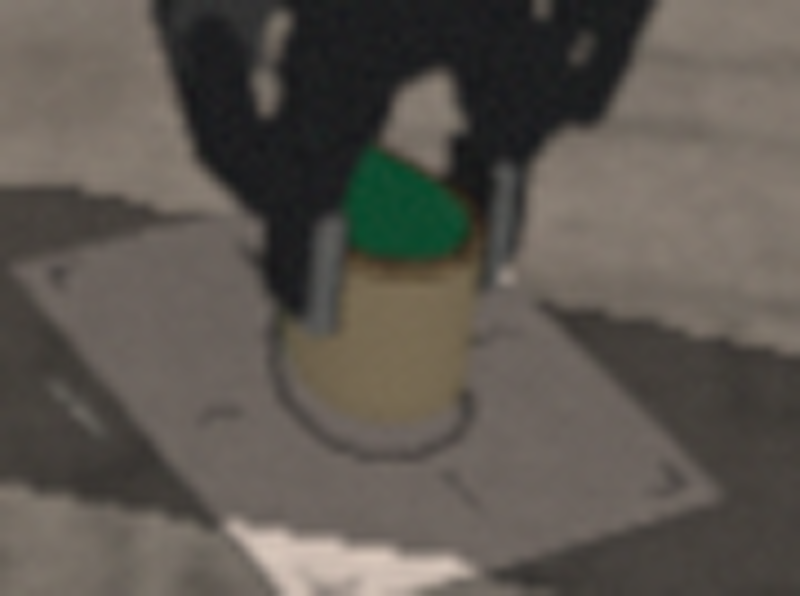

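The bottom edge (row ~425 in the crop) is closing on the near arc of the outline (row ~455), as expected with 8 mm to go. I'll make the final slow descent.

Request:
{"api": "jog_arm", "payload": {
  "targets": [-0.01,-0.015,0.1,0,0,0,0.7,0,0,0.05,0,0,0,0.7,0,0,0,0,0,0,0.7]
}}

```text
time: 16.98
position: [493.4, -121.0, 1.3]
tcp_rot: [0.962, 0.274, 0.001, 0.0]
force: [0.3, -0.5, -0.2]
width: 41.0
```

```bash
python3 go.py 493.1 -120.9 -1.5 31.8
```

```text
t 16.98 pos [ 493.4 -121.     1.3] xang 31.85 tilt [ 0.0024 -0.0002] w 41.0 F [ 0.3 -0.5 -0.2] j7 0.64
shift frac [-0.005 -0.006  0.069] turn frac [ 0.0009 -0.0012  0.0006]
```

Request:
{"api": "jog_arm", "payload": {
  "targets": [0,0,0.04,0,0,0,0.7,0,0,0.03,0,0,0,0.7,0,0,0,0,0,0,0.7]
}}

```text
time: 17.35
position: [493.5, -121.0, -1.6]
tcp_rot: [0.962, 0.274, 0.001, 0.0]
force: [0.5, -0.3, -0.9]
width: 41.2
```

```bash
python3 go.py 493.1 -120.9 -1.5 31.8; python3 look.py 12 side:340,430,195,262
```

```text
t 17.35 pos [ 493.5 -121.    -1.6] xang 31.86 tilt [ 0.0027 -0.0003] w 41.2 F [ 0.5 -0.3 -0.9] j7 0.63
shift frac [-0.007 -0.008 -0.003] turn frac [ 0.001  -0.0013  0.0006]
```

View pics/side12.png

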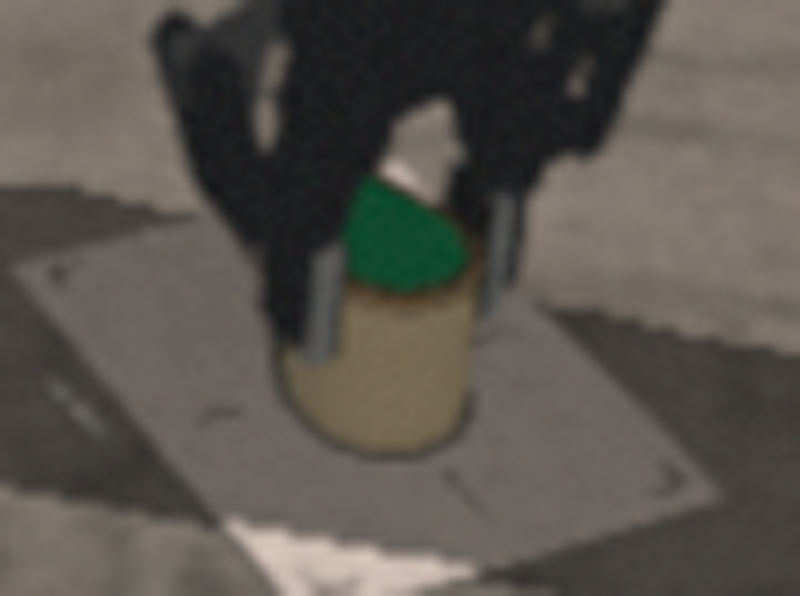

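Request:
{"api": "jog_arm", "payload": {
  "targets": [0,0,0.025,0,0,0,0.7,0,0,0,0,0,0,0.7]
}}

```text
time: 17.65
position: [493.7, -121.1, -1.7]
tcp_rot: [0.962, 0.274, 0.002, 0.001]
force: [0.4, -0.1, -1.2]
width: 41.4
```

Request:
{"api": "jog_arm", "payload": {
  "targets": [0,0,0.04,0,0,0,0.7,0,0,0,0,0,0,0.7]
}}

```text
time: 17.9
position: [494.0, -121.2, -1.8]
tcp_rot: [0.962, 0.274, 0.002, 0.001]
force: [0.8, -0.1, -0.4]
width: 41.4
```

The downward steps no longer lower the tool (stalled at -1.8, the height predicted for contact), so the accent stands on the board. I'll open gradually.

Request:
{"api": "jog_arm", "payload": {
  "targets": [0,0,0,0,0,0,0.47,0,0,0,0,0,0,0.42,0,0,0,0,0,0,0.35,0,0,0,0,0,0,0.25,0,0,0,0,0,0,0.15,0,0,0,0,0,0,0]
}}

```text
time: 18.65
position: [494.0, -121.2, -2.2]
tcp_rot: [0.962, 0.274, 0.002, 0.001]
force: [-0.4, 0.3, -0.3]
width: 85.1
```

```bash
python3 go.py 493.1 -120.9 -1.5 31.8; python3 look.py 13 side:340,430,195,262
```

```text
t 18.65 pos [ 494.  -121.2   -2.2] xang 31.85 tilt [ 0.0047 -0.0009] w 85.1 F [-0.4  0.3 -0.3] j7 0.63
shift frac [-0.016 -0.019 -0.017] turn frac [ 0.0021 -0.0022  0.0006]
```

View pics/side13.png

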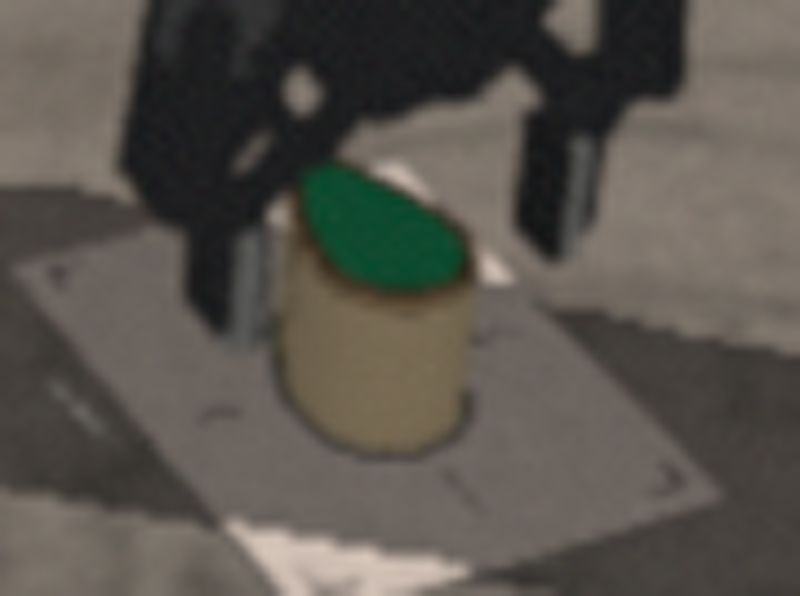

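The accent stands on the outline with the jaws clear of it. I'll rise straight up and then move off so both cameras can check.

Request:
{"api": "jog_arm", "payload": {
  "targets": [0,0,-0.3,0,0,0,0,0,0,-0.6,0,0,0,0,0,0,-1,0,0,0,0,0,0,-1,0,0,0,0,0,0,-1,0,0,0,0,0.6,-0.8,0,0,0,0,0,0.6,-0.8,0,0,0,0,0,0.6,-0.8,0,0,0,0,0,0.6,-0.8,0,0,0,0,0,0.6,-0.8,0,0,0,0,0,0,0,0,0,0,0,0]
}}

```text
time: 20.08
position: [510.7, 84.1, 167.5]
tcp_rot: [0.962, 0.274, 0.005, 0.002]
force: [0.5, -1.1, -0.4]
width: 85.6
```

```bash
python3 go.py 493.1 -120.9 -1.5 31.8; python3 look.py 14 side:260,440,200,335 top:120,480,130,380
python3 - <<'E'
from meas import *
def green(f,box,z,k=4):
    u0,u1,v0,v1=box;im=cv2.resize(f["img"][v0:v1,u0:u1],None,fx=k,fy=k,interpolation=cv2.INTER_CUBIC)
    m=cv2.inRange(cv2.cvtColor(im,cv2.COLOR_RGB2HSV),(60,100,40),(90,255,255));c=big(m);return shape(f,(c+.5)/k-.5+[u0,v0],z)
print(green(load("top14"),(335,405,260,315),51)); print(green(load("side14"),(350,415,195,262),51))
E
```

```text
t 20.07 pos [510.7  84.1 167.5] xang 31.77 tilt [ 0.0108 -0.0003] w 85.6 F [ 0.5 -1.1 -0.4] j7 0.31
shift frac [-3.109  4.101  4.222] turn frac [ 0.0038 -0.0058 -0.0004]
(array([ 499.6, -130.8]), np.float64(121.7), array([59.5, 34.9]))
(array([ 499.1, -129.2]), np.float64(122.25), array([58.8, 34.3]))
```

View pics/top14.png

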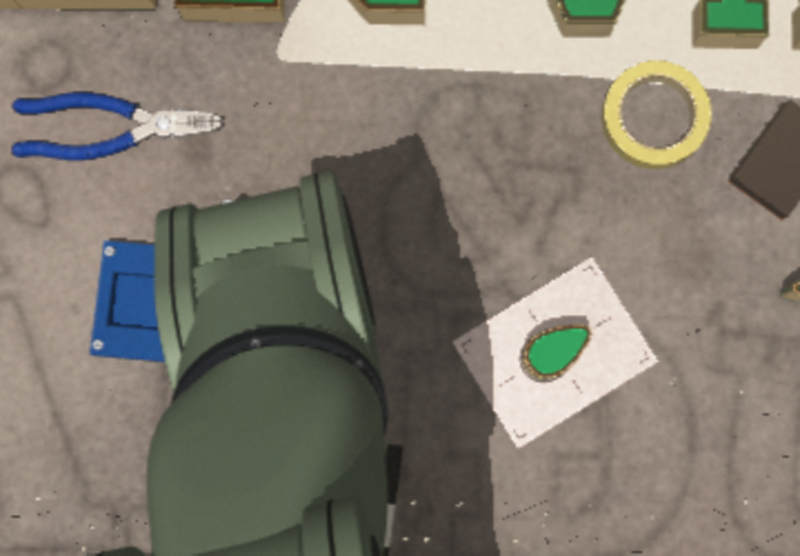

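View pics/side14.png

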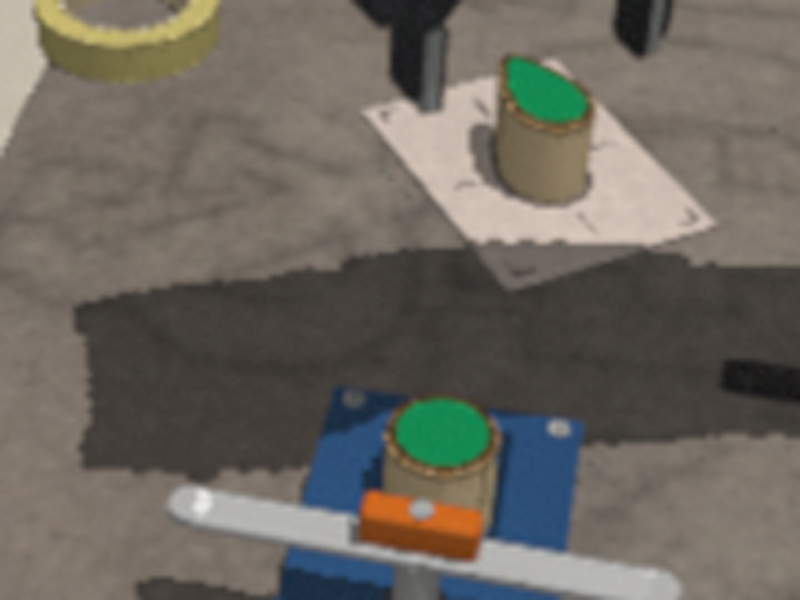

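The placed accent agrees with the outline to within 1 mm and 0.5° in both views. The keeper is crossways, the round accent is in its pocket, and the arm is clear and still. I'll hand it in.

```bash
python3 -c "
from station import arm
print(arm.observe()['time'],arm.close_job())"
```

```text
the job is handed in; nothing more can be done
20.175 None
```

I turned the keeper bar crossways and moved the teardrop accent from its pocket onto the printed outline. I handed the job in at 20.2 s of the 48 s allowed; no verdict is reported.

**Keeper:** Measured at about +1.55 rad after I let go. It looks unchanged in the last side view.

**Teardrop:** It stands upright with its green face up, and I released it only once it was resting on the board. In the last pictures its centre is within about 1 mm of the outline's in both views, and its direction within about 0.5° (narrow end at narrow end).

**Other objects:** The round accent is still in its pocket. I judged the tape roll, sanding block and pliers undisturbed by eye only; the arm never went near them.

**What disagreed:**
- **Finger height:** The first close on the wing shut on nothing. The depth images put the shut finger tips about 27 mm behind the reported TCP, so I corrected all heights for that. The grasps and the contact with the board then came where expected.
- **Camera offset:** The two cameras differ by about 2 mm in y at the board. I used their mean, and each camera on its own still shows the accent on the outline.
- **Force on contact:** The force reading hardly rose when the accent touched the board. I took contact from the stalled descent at the predicted height.

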